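Make up a sheath kit: thread off the stand, brass studs from the palette

TASK

Make up the kit for stitching a sheath: slide every tan thread spool up off its post on the spool stand and stand it upright on the floor of the kit tray's long bay, leaving the black spool on its post. For the fittings, pick up the divided palette by its red handle, tip it on its corner so that just the three brass studs run out through the gap in the rim into the tray's short bay, and set it back level on the middle of its green mat with the steel and black studs still in their own bays. Leave the cup, the glue bottle and the folding knife alone.

Things in the scene. Friction and masses are not known exactly. Their poses are not given: they have to be found in the camera images.
- stand_mid (a point): Beech spool stand, fixed: board 66 mm (x) by 360 mm (y), 18 mm thick, with a row of six upright posts along its y at -150, -90, -30, 30, 90 and 150 mm. Posts are 12 mm thick, round-tipped, tips 70 mm above the board (88 mm above the bench, 15 mm above a spool's top). The point is the middle of the board's top.
- tan1_mid (a point): Tan (wooden ends) thread spool, an upright wound ring 46 mm across and 55 mm tall with a plain 20 mm bore right through, 40 to 85 g; it starts on the stand's board with a post through its bore. The point is its centre, half-way up; its z axis is the bore axis (up). Three to five tan spools are present; goes in the kit tray's long bay.
- tan2_mid (a point): Tan (wooden ends) thread spool, an upright wound ring 46 mm across and 55 mm tall with a plain 20 mm bore right through, 40 to 85 g; it starts on the stand's board with a post through its bore. The point is its centre, half-way up; its z axis is the bore axis (up). Three to five tan spools are present; goes in the kit tray's long bay.
- tan3_mid (a point): Tan (wooden ends) thread spool, an upright wound ring 46 mm across and 55 mm tall with a plain 20 mm bore right through, 40 to 85 g; it starts on the stand's board with a post through its bore. The point is its centre, half-way up; its z axis is the bore axis (up). Three to five tan spools are present; goes in the kit tray's long bay.
- tan4_mid (a point): Tan (wooden ends) thread spool, an upright wound ring 46 mm across and 55 mm tall with a plain 20 mm bore right through, 40 to 85 g; it starts on the stand's board with a post through its bore. The point is its centre, half-way up; its z axis is the bore axis (up). Three to five tan spools are present; goes in the kit tray's long bay.
- tan5_mid (a point): Tan (wooden ends) thread spool, an upright wound ring 46 mm across and 55 mm tall with a plain 20 mm bore right through, 40 to 85 g; it starts on the stand's board with a post through its bore. The point is its centre, half-way up; its z axis is the bore axis (up). Three to five tan spools are present; goes in the kit tray's long bay.
- black_mid (a point): Black (black ends) thread spool, an upright wound ring 46 mm across and 55 mm tall with a plain 20 mm bore right through, 40 to 85 g; it starts on the stand's board with a post through its bore. The point is its centre, half-way up; its z axis is the bore axis (up). Stays on its post.
- spool_bay (a point): Loose wooden kit tray on the bench, 115 mm (x) by 400 mm (y), 0.45-0.7 kg: floor 4 mm thick, walls 5 mm thick and 22 mm tall, a cross wall as tall between a long bay at +y and a short bay at -y. The point is the middle of the long bay's floor (4 mm above the bench); that bay is 105 mm (x) by 286 mm (y) inside, room for five spools in a row along y.
- stud_bay (a point): Middle of the floor of the kit tray's short bay (105 mm in x by 99 mm in y inside), 197.5 mm along -y from spool_bay; same tray, same axes.
- mat_mid (a point): Green rubber mat, fixed, 200 mm square and 3 mm thick, on which the palette stands. The point is the middle of its top.
- palette_grip (a point): Loose white stud palette, 180-290 g, 140 mm square: floor 4 mm thick; rim and cross dividers 4 mm thick, 16 mm above the underside, making four bays of 64 mm. At its middle a red handle plate, 36 mm long in x, 12 mm thick in y (grip across y), up to 56 mm above the underside. The point lies in the handle on the middle axis, 42 mm above the underside, with the palette's axes.
- spout (a point): Palette floor's corner in the gap of the brass bay, at (-68, -68, -38) mm from palette_grip in the palette's axes, on top of the floor. At each corner of the palette the rim is missing for 36 mm along both sides: each bay has a 48 mm wide gap at its outer corner. Brass studs start in the -x -y bay, steel in +x -y, black in -x +y; +x +y is empty.
- brass1_mid (a point): Brass domed stud, a disc 14 mm across and 8 mm high, 10.5 g; the point is at its centre, 4 mm above its flat underside. Polished: slides on the palette once tilted 17 to 22 degrees. Starts in the palette's -x -y bay, to be tipped into the kit tray's short bay.
- brass2_mid (a point): Brass domed stud, a disc 14 mm across and 8 mm high, 10.5 g; the point is at its centre, 4 mm above its flat underside. Polished: slides on the palette once tilted 17 to 22 degrees. Starts in the palette's -x -y bay, to be tipped into the kit tray's short bay.
- brass3_mid (a point): Brass domed stud, a disc 14 mm across and 8 mm high, 10.5 g; the point is at its centre, 4 mm above its flat underside. Polished: slides on the palette once tilted 17 to 22 degrees. Starts in the palette's -x -y bay, to be tipped into the kit tray's short bay.
- steel1_mid (a point): Bright steel domed stud, a disc 14 mm across and 8 mm high, 10.5 g; the point is at its centre, 4 mm above its flat underside. Polished: slides on the palette once tilted 17 to 22 degrees. Stays in the palette's +x -y bay.
- steel2_mid (a point): Bright steel domed stud, a disc 14 mm across and 8 mm high, 10.5 g; the point is at its centre, 4 mm above its flat underside. Polished: slides on the palette once tilted 17 to 22 degrees. Stays in the palette's +x -y bay.
- jet1_mid (a point): Black domed stud, a disc 14 mm across and 8 mm high, 10.5 g; the point is at its centre, 4 mm above its flat underside. Polished: slides on the palette once tilted 17 to 22 degrees. Stays in the palette's -x +y bay.
- jet2_mid (a point): Black domed stud, a disc 14 mm across and 8 mm high, 10.5 g; the point is at its centre, 4 mm above its flat underside. Polished: slides on the palette once tilted 17 to 22 degrees. Stays in the palette's -x +y bay.
- cup_mid (a point): Dark wooden drinking cup with a handle, 76 mm across, 62 mm tall; bystander. The point is half-way up its axis.
- glue_mid (a point): White glue bottle with a red cap, 52 mm across, 125 mm tall; bystander. The point is half-way up.
- folder_mid (a point): Closed folding knife, black with a red line, 112 x 25 x 13 mm, lying flat; bystander. The point is its centre.

How it is judged:
By the outcome, as a careful person would: the job done as asked, in the order asked, and still so for the second after the job is handed in, with the robot touching nothing.
Of tan1, tan2, tan3, tan4, tan5 only 3 to 5 are there at a start; the rules pass over those that are not, and their reading is None.
At some moment in a run one of kit may be knocked a few centimetres aside while the robot is not near it.
It also fails if it takes over 210 s, if anything falls off the work surface, if the arm or the gripper's body presses on something with over 40 N, if the wrist force passes 120 N, or if a joint passes its speed limit or range.

ROBOT

A 6-joint arm with a two-finger parallel gripper is mounted at the origin on the work surface. World frame = base frame: x ahead of the robot, y to its left, z up, the work surface at z = 0. Lengths are in m, angles in rad, forces in N, time in s.
With the tool pointing down it reaches from about 0.35 to 0.85 m from the base axis. Payload 8.1 kg.
Tool frame: the origin (TCP) lies on the centre line of the jaws, within the pads' length; the fingertips stand 22 mm ahead of it and the grasp point (between the pads) lies 3 mm ahead of it (robot.nose_length is the distance from the TCP to the fingertips, in m); z points along the fingers, y is the line along which they close (so a half turn about z gives the same grasp; the last joint's range is limited). The gripper opens to 93 mm and grips with 3 to 60 N. Pads are 15 mm wide; open, the fingers measure 128 mm over their backs; the gripper's body (75 mm by 188 mm) begins 65 mm behind the grasp point.
Start: joints at [-1.199, 0.13, 1.488, -0, 1.523, -0.085], TCP at [0.265, -0.538, 0.241] pointing down, gripper open.
Joint ranges: [-2.96, 2.96], [-0.89, 2.26], [0.02, 2.5], [-1.34, 4.48], [0, 2.73], [-2.66, 2.66]. Speed limits (rad/s): [2.39, 2.39, 2.79, 3.14, 3.14, 3.14].

INTERFACE

Orientations are given as a rotation vector (axis times angle).
In Python, from cell import robot gives the robot as it stands.
- The arm moves only by the shell command python3 -m pendant 'ROWS'. ROWS is JSON, a list of rows, each a list of 7 numbers: the shift along the tool's x, y, z in m, then the turn, a rotation vector about the tool's x, y, z in rad, then the closure, from -1 (fully open) to 1 (shut). A call has 1 to 8 rows; each row is the pose to reach, as a shift and turn from the pose commanded when the call began, along the tool's axes at that moment; what a row does not reach only later rows make up. A row lasts 1/8 s, in which the tool goes at most 62.5 mm and 10.7 degrees, less where a joint would pass 70% of its speed; a pose out of reach is approached as far as the arm can. A call with a gripper value outside its range is refused whole. The fingers move at their own pace and stop on an object; the grip force is fixed at half the most. Time passes only in rows, so rows that repeat a pose let the fingers close. It gives the time, the measured TCP pose, the force, the opening and the grip force at its end, in the units of the state.
- robot.read_state(): the state, without advancing time (a new reading comes with each control period).
- robot.snapshot(name): name is "side" or "top" or "wrist"; returns a dict with "color" (384x512x3 uint8, red, green, blue), "camera_matrix" (3x3 intrinsics, pixels), "distortion" ([k1, k2, p1, p2, k3] as OpenCV has them; the pictures are not rectified), "position" and "orientation" of the camera in the world. Camera axes: x right, y down, z forward; pixel columns grow to the right and rows downward; lengths in m; the calibration is good to about 2 mm. A picture is of the moment at which its call begins. There is no depth.
- robot.sign_off(): hands the job in; it is judged then, once.
Trained networks look in a picture, given as the dict that the camera call returned (one of the last four; its "shot" number tells which), for a name from the list of things; names that differ only in an ending like _2 or _b are one class to them, and where a whole thing is asked for, a point or a joint stands for the part that bears it (a point fixed in the world has none). Each returns a list of dicts, best first, with "conf" (0 to 1); they miss things now and then, are a little off and sometimes report something else, mostly with a low value. They report only what shows in the picture. A call takes as long as a camera call.
- robot.outline_of(picture, name): "pixels" (384x512 bool, what is visible of it) and "extent" ([left, top, width, height] in pixels, round what is visible of it).
The state is a dict: "time_s": time; "qpos": joint angles; "qvel": joint speeds; "effort": joint torques, N m; "tcp_pos": TCP position; "tool_rot": TCP orientation; "ft_force": force on the tool from outside, world axes, zero at the start; "moment": the same for the moment, N m; "grip_width": finger opening in m; "finger_force": force on a finger pad.
Only numpy, scipy, OpenCV 4.12 (cv2) and the standard library are available. Lean on these libraries where they do the work, as an engineer would, in place of code of your own. Each camera call takes 0.05 s, during which the arm holds its last target. There are 200 camera calls.

## Working session

There is one attempt and no reset: what is moved stays moved. The work goes in short steps, Python scripts to look and compute and a shell command to move; the robot and the scene stay as the last step left them, time stands still between calls to the robot, and variables do not carry over. Pictures are saved under pics/ and viewed, at most 14 in all, crops included, and the job is handed in when it is done.

```bash
ls; mkdir -p pics
cat > h.py <<'E'
import numpy as np, cv2
from scipy.spatial.transform import Rotation as R
from cell import robot
def Rm(o):
    o=np.array(o,float)
    return o if o.shape==(3,3) else R.from_rotvec(o).as_matrix()
def ray(p,uv,z):
    q=cv2.undistortPoints(np.array([[uv]],float),np.array(p["camera_matrix"]),np.array(p["distortion"]))[0,0]
    d=Rm(p["orientation"])@np.array([q[0],q[1],1]); c=np.array(p["position"])
    return c+d*(z-c[2])/d[2]
def proj(p,X):
    M=Rm(p["orientation"]); t=-M.T@np.array(p["position"])
    return cv2.projectPoints(np.array([X],float),cv2.Rodrigues(M.T)[0],t,np.array(p["camera_matrix"]),np.array(p["distortion"]))[0][0,0]
def save(p,n): cv2.imwrite(f"pics/{n}.png",p["color"][:,:,::-1])
E
python3 - <<'E'
from h import *
for n in["top","side"]:
    p=robot.snapshot(n); save(p,n+"0"); print(n,p["position"],p["orientation"])
    for k,z in dict(tan1_mid=.073,black_mid=.073,stand_mid=.018,spool_bay=.004,mat_mid=.003,palette_grip=.045,brass1_mid=.011,steel1_mid=.011,jet1_mid=.011,cup_mid=.062,glue_mid=.125,folder_mid=.013).items():
        for o in robot.outline_of(p,k)[:7]:
            ys,xs=np.nonzero(o["pixels"]); 
            if len(xs)==0: continue
            print(k,round(o["conf"],2),[int(a) for a in o["extent"]],len(xs),ray(p,(xs.mean(),ys.mean()),z).round(3)[:2])
s=robot.read_state();print({k:np.round(v,3) for k,v in s.items()})
E
```

```text
pics
top [ 0.44553951 -0.029604    1.18977988] [-2.15904242  2.17508746 -0.07133497]
tan1_mid 0.59 [238, 161, 17, 17] 260 [0.608 0.027]
tan1_mid 0.31 [147, 203, 145, 46] 5943 [0.46  0.095]
tan1_mid 0.25 [191, 160, 22, 17] 242 [0.616 0.144]
black_mid 0.55 [261, 162, 15, 19] 227 [ 0.604 -0.033]
stand_mid 0.72 [149, 157, 129, 29] 1354 [0.607 0.106]
spool_bay 0.89 [147, 203, 144, 46] 6006 [0.461 0.102]
mat_mid 0.73 [306, 134, 69, 70] 2457 [ 0.625 -0.235]
palette_grip 0.59 [313, 141, 65, 63] 2440 [ 0.609 -0.244]
cup_mid 0.91 [340, 229, 32, 38] 833 [ 0.41  -0.268]
glue_mid 0.75 [411, 147, 31, 19] 479 [ 0.635 -0.443]
folder_mid 0.57 [96, 188, 28, 32] 296 [0.52  0.415]
folder_mid 0.38 [314, 139, 62, 60] 2298 [ 0.614 -0.249]
side [0.32158103 0.80783923 0.84104075] [-0.37827896  2.76034636 -1.21894671]
tan1_mid 0.78 [217, 189, 16, 25] 240 [0.599 0.057]
black_mid 0.51 [228, 172, 15, 26] 277 [ 0.597 -0.009]
black_mid 0.48 [228, 186, 79, 123] 5659 [0.451 0.188]
black_mid 0.33 [172, 177, 76, 109] 988 [0.583 0.214]
spool_bay 0.64 [231, 185, 75, 126] 5645 [0.463 0.131]
spool_bay 0.24 [301, 139, 37, 
[... 249 characters left out ...]
0.35 [193, 324, 34, 42] 608 [0.518 0.422]
cup_mid 0.49 [228, 170, 16, 29] 264 [ 0.6   -0.019]
glue_mid 0.75 [250, 83, 15, 36] 411 [ 0.62  -0.353]
folder_mid 0.86 [193, 321, 36, 45] 591 [0.518 0.421]
{'time_s': np.float64(1.3), 'qpos': array([-1.199,  0.13 ,  1.488, -0.   ,  1.523, -0.085]), 'qvel': array([ 0.001, -0.001,  0.001, -0.001,  0.001, -0.001]), 'effort': array([ 0.0000e+00, -5.5975e+01, -4.9205e+01,  7.7000e-02,  2.3000e-02,
       -0.0000e+00]), 'tcp_pos': array([ 0.265, -0.538,  0.241]), 'tool_rot': array([ 3.06 ,  0.711, -0.   ]), 'ft_force': array([0.755, 0.815, 0.988]), 'moment': array([ 0.015,  0.025, -0.016]), 'finger_force': np.float64(0.0), 'grip_width': np.float64(0.093)}
```

View pics/top0.png

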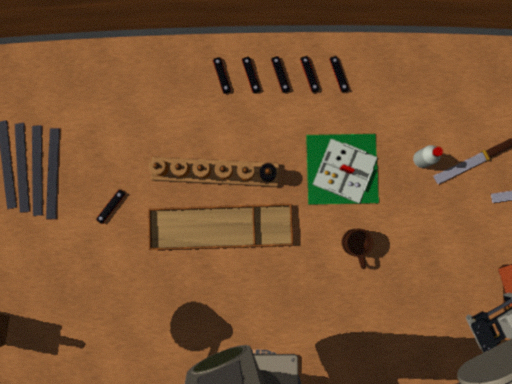

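View pics/side0.png

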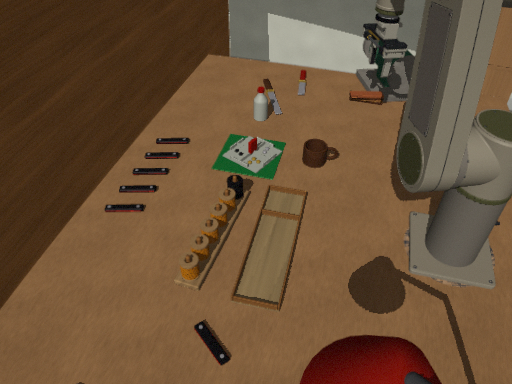

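The top view shows five tan spools on posts at columns 158–246 (row ~168), black at (268,172), the tray below them with its short bay at right, and a turned palette at (346,168) on the mat. I'll enlarge it.

Run:
```python
import cv2
a=cv2.imread("pics/top0.png")
cv2.imwrite("pics/c1.png",cv2.resize(a[150:254,140:300],None,fx=5,fy=5,interpolation=cv2.INTER_CUBIC))
cv2.imwrite("pics/c2.png",cv2.resize(a[130:208,302:382],None,fx=7,fy=7,interpolation=cv2.INTER_CUBIC))
```

```text
(no output)
```

View pics/c1.png

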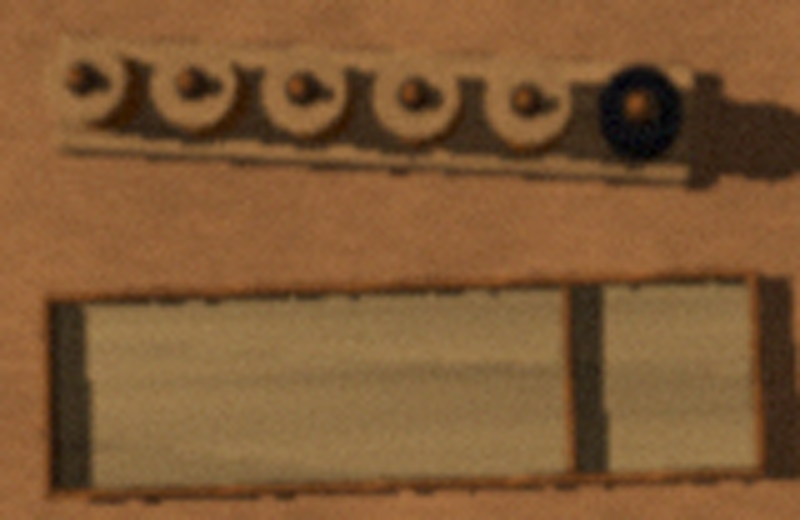

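View pics/c2.png

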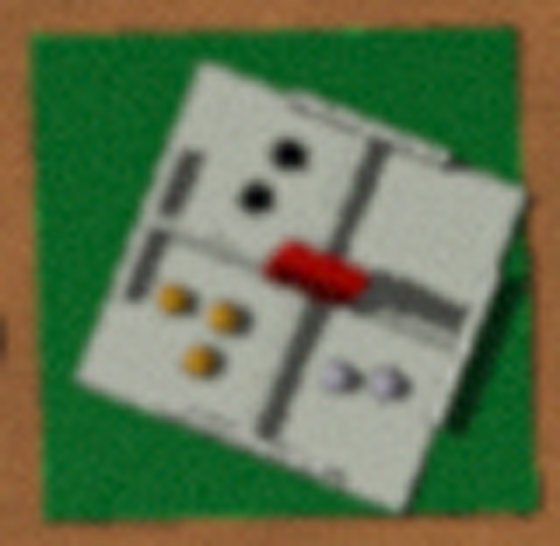

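The crops show tan tops at full-picture columns ~156–245 and black at (267,171). In the palette, brass is lower-left, steel lower-right and black upper-left, so palette +x points about world -y and the spout points at the tray.

```bash
cat >> h.py <<'E'
def go(xyz,yaw=90,Rt=None):
    """print tool-frame shift/turn to tool-down pose, tool-x heading yaw deg"""
    s=robot.read_state(); M=Rm(s["tool_rot"])
    if Rt is None:
        a=np.radians(yaw); Rt=np.array([[np.cos(a),np.sin(a),0],[np.sin(a),-np.cos(a),0],[0,0,-1]])
    print("go",(M.T@(np.array(xyz)-s["tcp_pos"])).round(4),R.from_matrix(M.T@Rt).as_rotvec().round(4),"t",round(s["time_s"],1),"tcp",np.round(s["tcp_pos"],4))
E
python3 - <<'E'
from h import *
p=robot.snapshot("top")
f=lambda l,z,o,k:np.array([ray(p,(o[0]+u/k,o[1]+v/k),z)[:2] for u,v in l])
t=f([(82,76),(188,82),(297,88),(410,95),(524,99),(636,103)],.086,(140,150),5)
print("tips",t.round(3).tolist(),np.linalg.norm(np.diff(t,axis=0),axis=1).round(3))
c=f([(50,300),(755,278),(765,475),(50,493),(568,288),(575,474)],.025,(140,150),5)
print("tray",c.round(3).tolist(),np.linalg.norm(c-np.roll(c,1,0),axis=1).round(3))
m=f([(32,35),(515,28),(540,512),(45,520)],.003,(302,130),7);print("mat",m.round(3).tolist(),m.mean(0).round(3))
q=f([(203,60),(525,188),(400,512),(80,380)],.007,(302,130),7);print("pal",q.round(3).tolist(),q.mean(0).round(3),np.linalg.norm(q-np.roll(q,1,0),axis=1).round(3))
h=f([(318,270)],.055,(302,130),7);print("handle",h)
go([.5,.03,.25])
E
```

```text
tips [[0.623, 0.264], [0.619, 0.207], [0.615, 0.148], [0.611, 0.088], [0.608, 0.028], [0.605, -0.031]] [0.057 0.058 0.06  0.06  0.059]
tray [[0.507, 0.296], [0.516, -0.095], [0.409, -0.099], [0.4, 0.295], [0.512, 0.008], [0.41, 0.004]] [0.308 0.392 0.108 0.395 0.308 0.102]
mat [[0.719, -0.144], [0.721, -0.342], [0.522, -0.345], [0.521, -0.145]] [ 0.621 -0.244]
pal [[0.707, -0.212], [0.654, -0.342], [0.523, -0.287], [0.577, -0.16]] [ 0.615 -0.25 ] [0.14  0.14  0.142 0.138]
handle [[ 0.61348369 -0.2475768 ]]
go [ 0.4619 -0.4064 -0.0093] [-0.     -0.     -1.1141] t 1.4 tcp [ 0.2646 -0.5385  0.2406]
```

```bash
python3 -m pendant '[[0.46,-0.41,-0.01,0,0,-1.114,-1],[0.46,-0.41,-0.01,0,0,-1.114,-1],[0.46,-0.41,-0.01,0,0,-1.114,-1],[0.46,-0.41,-0.01,0,0,-1.114,-1],[0.46,-0.41,-0.01,0,0,-1.114,-1],[0.46,-0.41,-0.01,0,0,-1.114,-1],[0.46,-0.41,-0.01,0,0,-1.114,-1],[0.46,-0.41,-0.01,0,0,-1.114,-1]]'
python3 -c "
from h import *
go([.54,.10,.3])"
```

```text
time_s: 2.35
tcp_pos: [0.4534, -0.0734, 0.2492]
tool_rot: [2.221, 2.221, 0.001]
ft_force: [0.1, -1.1, 0.3]
grip_width: 0.093
finger_force: 0.0
go [ 0.1734  0.0866 -0.0508] [ 0.0012  0.0004 -0.0001] t 2.4 tcp [ 0.4534 -0.0734  0.2492]
```

```bash
python3 -m pendant '[[0.173,0.087,-0.05,0,0,0,-1],[0.173,0.087,-0.05,0,0,0,-1],[0.173,0.087,-0.05,0,0,0,-1],[0.173,0.087,-0.05,0,0,0,-1],[0.173,0.087,-0.05,0,0,0,-1]]'
python3 - <<'E'
from h import *
p=robot.snapshot("wrist"); save(p,"w1"); print(p["position"])
for x,y in [(.623,.264),(.619,.207),(.615,.148),(.611,.088),(.608,.028),(.605,-.031)]: print(proj(p,(x,y,.088)).round(0))
for c in [(.507,.296),(.516,-.095),(.409,-.099),(.4,.295)]: print("tray",proj(p,(*c,.025)).round(0))
go([.608,.028,.18])
E
```

```text
time_s: 2.98
tcp_pos: [0.5399, 0.098, 0.2986]
tool_rot: [-2.22, -2.223, 0.001]
ft_force: [0.3, -0.8, 0.1]
grip_width: 0.0929
finger_force: 0.0
[0.54078456 0.17550417 0.44326507]
[331.  22.]
[325.  77.]
[319. 130.]
[313. 180.]
[308. 226.]
[303. 267.]
tray [228.   7.]
tray [239. 282.]
tray [173. 283.]
tray [144.  10.]
go [-0.069   0.0686  0.1182] [-0.001   0.0006  0.0003] t 3.0 tcp [0.5395 0.0971 0.2982]
```

View pics/w1.png

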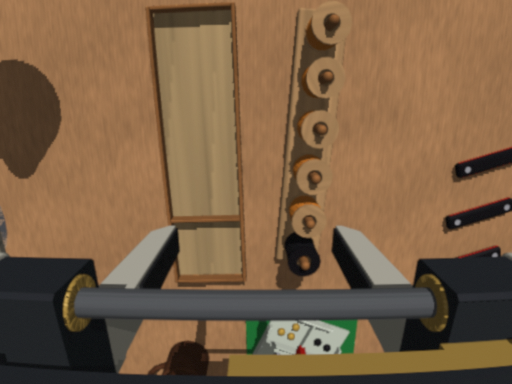

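The wrist view shows post tips at (333,20), (327,76), (321,129), (316,177), (310,222), with black at (303,264). The tray rim corners are at (152,9), (233,6), (244,281) and (179,281).

Run:
```python
from h import *
p=robot.snapshot("wrist")
for z,l in [(.086,[(333,20),(327,76),(321,129),(316,177),(310,222),(303,264)]),(.026,[(150,8),(235,5),(244,280),(179,281),(172,219),(242,217)])]:
    a=np.array([ray(p,u,z)[:2] for u in l]); print(a.round(3).tolist(), np.linalg.norm(np.diff(a,axis=0),axis=1).round(3))
```

```text
[[0.625, 0.266], [0.621, 0.207], [0.618, 0.148], [0.615, 0.09], [0.611, 0.031], [0.604, -0.029]] [0.059 0.059 0.058 0.059 0.061]
[[0.408, 0.296], [0.515, 0.297], [0.523, -0.092], [0.419, -0.094], [0.417, 0.012], [0.521, 0.015]] [0.108 0.389 0.104 0.106 0.105]
```

```bash
python3 -m pendant '[[-0.069,0.070,0.165,0,0,0,-1],[-0.069,0.070,0.165,0,0,0,-1],[-0.069,0.070,0.165,0,0,0,-1],[-0.069,0.070,0.165,0,0,0,-1],[-0.069,0.070,0.2,0,0,0,-1],[-0.069,0.070,0.234,0,0,0,-1],[-0.069,0.070,0.234,0,0,0,-1],[-0.069,0.070,0.234,0,0,0,-1]]'
python3 -m pendant '[[0,0,0,0,0,0,0.5],[0,0,0,0,0,0,0.5],[0,0,0,0,0,0,0.5],[0,0,0,0,0,0,0.5],[0,0,0,0,0,0,0.5]]'
python3 -c "
from h import *
p=robot.snapshot('wrist');save(p,'w2');go([.6095,.028,.16]);go([.461,.038,.16])"
```

```text
time_s: 4.08
tcp_pos: [0.6109, 0.0284, 0.0674]
tool_rot: [2.221, 2.219, 0.003]
ft_force: [0.2, 0.9, 0.9]
grip_width: 0.0932
finger_force: 0.0
time_s: 4.7
tcp_pos: [0.6098, 0.0287, 0.0647]
tool_rot: [-2.221, -2.221, 0.0]
ft_force: [0.9, 0.3, -0.4]
grip_width: 0.0473
finger_force: 0.2
go [-0.0007 -0.0004 -0.0953] [-0.0001 -0.      0.    ] t 4.8 tcp [0.6099 0.0287 0.0647]
go [ 0.0093 -0.1489 -0.0953] [-0.0001 -0.      0.    ] t 4.8 tcp [0.6099 0.0287 0.0647]
```

```bash
python3 -m pendant '[[0,0,0,0,0,0,1],[0,0,0,0,0,0,1],[0,0,0,0,0,0,1],[0,0,0,0,0,0,1]]'
python3 -m pendant '[[0,0,-0.05,0,0,0,1],[0,0,-0.095,0,0,0,1],[0,0,-0.095,0,0,0,1]]'
```

```text
time_s: 5.25
tcp_pos: [0.6099, 0.0287, 0.0647]
tool_rot: [-2.221, -2.221, 0.0]
ft_force: [-0.2, 0.4, -0.7]
grip_width: 0.046
finger_force: 30.0
time_s: 5.62
tcp_pos: [0.613, 0.0286, 0.1651]
tool_rot: [2.217, 2.217, 0.009]
ft_force: [0.2, 0.0, -1.2]
grip_width: 0.0459
finger_force: 30.0
```

```bash
python3 -m pendant '[[0.009,-0.149,0,0,0,0,1],[0.009,-0.149,0,0,0,0,1],[0.009,-0.149,0,0,0,0,1],[0.009,-0.149,0,0,0,0,1],[0.009,-0.149,0.06,0,0,0,1],[0.009,-0.149,0.095,0,0,0,1],[0.009,-0.149,0.106,0,0,0,1],[0.009,-0.149,0.108,0,0,0,1]]'
python3 -m pendant '[[0,0,0,0,0,0,1],[0,0,0,0,0,0,1]]'
python3 -m pendant '[[0,0,0,0,0,0,-0.1],[0,0,0,0,0,0,-0.5],[0,0,0,0,0,0,-1],[0,0,0,0,0,0,-1],[0,0,-0.05,0,0,0,-1],[0,0,-0.1,0,0,0,-1],[0,0,-0.12,0,0,0,-1]]'
python3 -c "
from h import *
p=robot.snapshot('top');save(p,'t2')
import cv2
a=p['color'][140:260,130:300,::-1];cv2.imwrite('pics/t2c.png',cv2.resize(a,None,fx=4,fy=4,interpolation=2))
go([.613,.088,.16])"
```

```text
time_s: 6.62
tcp_pos: [0.4616, 0.0376, 0.0517]
tool_rot: [-2.221, -2.221, 0.0]
ft_force: [0.2, -0.5, -0.3]
grip_width: 0.046
finger_force: 30.0
time_s: 6.88
tcp_pos: [0.462, 0.0376, 0.053]
tool_rot: [2.22, 2.22, 0.002]
ft_force: [-0.3, 0.7, 0.1]
grip_width: 0.0458
finger_force: 30.0
time_s: 7.75
tcp_pos: [0.4625, 0.0376, 0.1754]
tool_rot: [2.219, 2.219, 0.005]
ft_force: [1.2, -0.2, 0.1]
grip_width: 0.0929
finger_force: 0.0
go [0.0503 0.1496 0.018 ] [0.0069 0.0002 0.0001] t 7.8 tcp [0.4633 0.0377 0.177 ]
```

View pics/t2c.png

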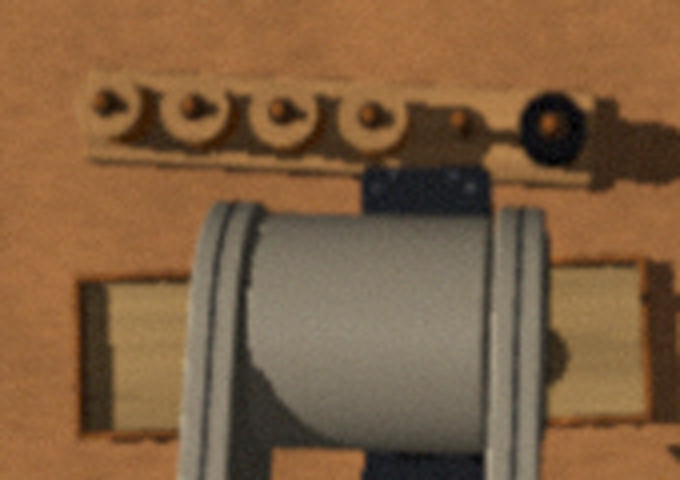

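Stand unchanged with post 5 empty; the arm hides the placed spool. Continuing with the second spool.

```bash
python3 -m pendant '[[0.05,0.152,0,0,0,0,-1],[0.05,0.152,0,0,0,0,-1],[0.05,0.152,0,0,0,0,-1],[0.05,0.152,0,0,0,0,-1],[0.05,0.152,0.05,0,0,0,-1],[0.05,0.152,0.09,0,0,0,-1],[0.05,0.152,0.107,0,0,0,-1],[0.05,0.152,0.107,0,0,0,-1]]'
python3 -m pendant '[[0,0,0,0,0,0,1],[0,0,0,0,0,0,1],[0,0,0,0,0,0,1],[0,0,0,0,0,0,1],[0,0,0,0,0,0,1],[0,0,0,0,0,0,1],[0,0,0,0,0,0,1]]'
python3 -c "
from h import *
p=robot.snapshot('wrist');save(p,'w3');go([.461,.095,.16])"
```

```text
time_s: 8.8
tcp_pos: [0.6115, 0.0874, 0.0636]
tool_rot: [-2.22, -2.22, 0.003]
ft_force: [0.6, -0.7, -0.6]
grip_width: 0.0931
finger_force: 0.0
time_s: 9.68
tcp_pos: [0.613, 0.0877, 0.0649]
tool_rot: [2.221, 2.221, 0.0]
ft_force: [-1.4, -0.6, 1.6]
grip_width: 0.0456
finger_force: 30.0
go [ 0.0073 -0.152  -0.0952] [ 0.0002 -0.      0.    ] t 9.7 tcp [0.613  0.0877 0.0649]
```

View pics/w3.png

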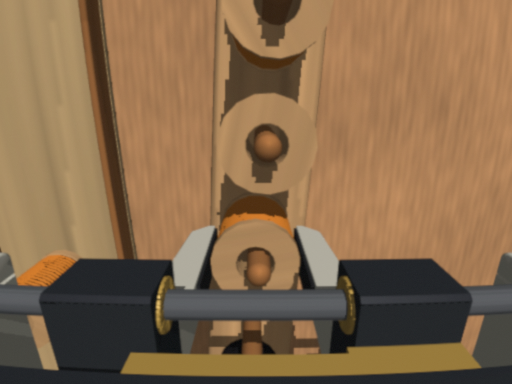

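The gripped spool sits at (255,265) between the pads. Something orange at (45,268) may be the placed spool, so I'll check it from the side.

```bash
python3 -m pendant '[[0,0,-0.05,0,0,0,1],[0,0,-0.095,0,0,0,1],[0,0,-0.095,0,0,0,1],[0,0,-0.095,0,0,0,1]]'
python3 -c "
from h import *
p=robot.snapshot('side');cv2.imwrite('pics/s2.png',cv2.resize(p['color'][100:320,150:350,::-1],None,fx=3,fy=2.7*1.1,interpolation=2)[:600])
print(proj(p,(.461,.038,.059)),proj(p,(.461,.038,.004)));go([.461,.095,.16])"
```

```text
time_s: 10.22
tcp_pos: [0.6125, 0.0876, 0.1589]
tool_rot: [-2.221, -2.221, 0.001]
ft_force: [-0.3, -0.0, -1.3]
grip_width: 0.0451
finger_force: 30.0
[279.62068782 209.99882108] [278.66006106 224.19726458]
go [ 0.0074 -0.1508 -0.0017] [-0.0027  0.0002 -0.    ] t 10.3 tcp [0.6118 0.0876 0.1579]
```

View pics/s2.png

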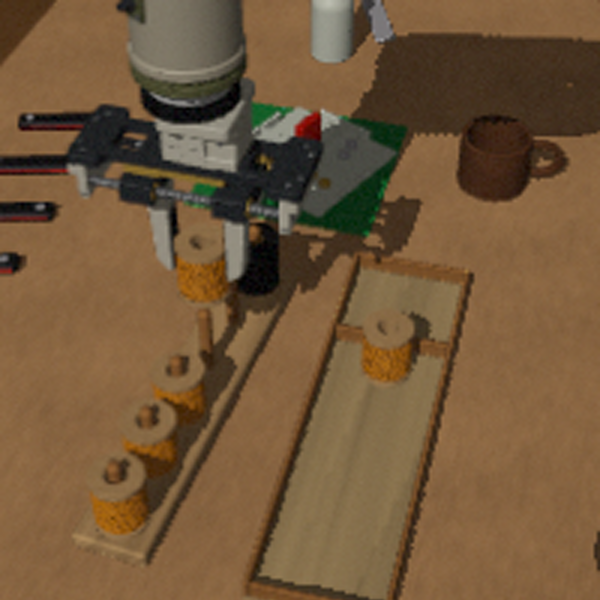

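The first spool stands upright in the bay by the cross wall. I'll place the second, then fetch the third.

```bash
python3 -m pendant '[[0.007,-0.152,0,0,0,0,1],[0.007,-0.152,0,0,0,0,1],[0.007,-0.152,0,0,0,0,1],[0.007,-0.152,0,0,0,0,1],[0.007,-0.152,0.06,0,0,0,1],[0.007,-0.152,0.095,0,0,0,1],[0.007,-0.152,0.107,0,0,0,1],[0.007,-0.152,0.109,0,0,0,1]]'
python3 -m pendant '[[0,0,0,0,0,0,1],[0,0,0,0,0,0,1],[0,0,0,0,0,0,-0.1],[0,0,0,0,0,0,-0.5],[0,0,0,0,0,0,-1],[0,0,0,0,0,0,-1]]'
python3 -m pendant '[[0,0,-0.05,0,0,0,-1],[0,0,-0.1,0,0,0,-1],[0,0,-0.12,0,0,0,-1],[0,0,-0.12,0,0,0,-1]]'
python3 -m pendant '[[0.053,0.156,0,0,0,0,-1],[0.053,0.156,0,0,0,0,-1],[0.053,0.156,0,0,0,0,-1],[0.053,0.156,0,0,0,0,-1],[0.053,0.156,0.05,0,0,0,-1],[0.053,0.156,0.09,0,0,0,-1],[0.053,0.156,0.106,0,0,0,-1],[0.053,0.156,0.106,0,0,0,-1]]'
python3 -m pendant '[[0,0,0,0,0,0,1],[0,0,0,0,0,0,1],[0,0,0,0,0,0,1],[0,0,0,0,0,0,1],[0,0,0,0,0,0,1],[0,0,0,0,0,0,1],[0,0,0,0,0,0,1]]'
python3 -m pendant '[[0,0,-0.05,0,0,0,1],[0,0,-0.095,0,0,0,1],[0,0,-0.095,0,0,0,1],[0,0,-0.095,0,0,0,1]]'
python3 -c "
from h import *
go([.461,.152,.051])
p=robot.snapshot('side');save(p,'s3')
for o in robot.outline_of(p,'spool_bay'): print(o['extent'],o['conf'])
for o in robot.outline_of(p,'tan1_mid'): print(o['extent'],o['conf'],ray(p,(o['extent'][0]+o['extent'][2]/2,o['extent'][1]+o['extent'][3]/2),.031))"
```

```text
time_s: 11.28
tcp_pos: [0.4613, 0.0946, 0.0504]
tool_rot: [-2.221, -2.221, 0.001]
ft_force: [0.2, 0.2, -0.7]
grip_width: 0.0452
finger_force: 30.0
time_s: 12.02
tcp_pos: [0.4609, 0.0947, 0.0508]
tool_rot: [2.221, 2.221, 0.0]
ft_force: [0.2, 0.9, 0.5]
grip_width: 0.0766
finger_force: 0.0
time_s: 12.52
tcp_pos: [0.4623, 0.0948, 0.1727]
tool_rot: [2.22, 2.22, 0.005]
ft_force: [-0.1, -0.1, -0.1]
grip_width: 0.0928
finger_force: 0.0
time_s: 13.52
tcp_pos: [0.6153, 0.1473, 0.0633]
tool_rot: [-2.22, -2.22, 0.004]
ft_force: [0.4, -0.6, 1.2]
grip_width: 0.0936
finger_force: 0.0
time_s: 14.4
tcp_pos: [0.617, 0.1477, 0.0649]
tool_rot: [2.221, 2.221, 0.0]
ft_force: [-0.7, -0.7, 1.0]
grip_width: 0.0457
finger_force: 30.0
time_s: 14.9
tcp_pos: [0.6164, 0.1476, 0.1589]
tool_rot: [-2.221, -2.221, 0.001]
ft_force: [0.6, 0.9, -1.4]
grip_width: 0.0458
finger_force: 30.0
go [ 0.0044 -0.1553  0.108 ] [-0.0009  0.0002 -0.    ] t 14.9 tcp [0.6164 0.1476 0.1589]
[192.0, 323.9, 37.5, 41.2] 0.69
[230.8, 185.1, 77.0, 124.3] 0.56
[300.7, 138.9, 38.8, 29.4] 0.4
[252.1, 89.3, 16.9, 31.1] 0.2
[270.0, 204.2, 17.1, 26.6] 0.68 [0.46235961 0.03897602 0.031     ]
```

```bash
python3 -m pendant '[[0.004,-0.156,0,0,0,0,1],[0.004,-0.156,0,0,0,0,1],[0.004,-0.156,0,0,0,0,1],[0.004,-0.156,0,0,0,0,1],[0.004,-0.156,0.06,0,0,0,1],[0.004,-0.156,0.095,0,0,0,1],[0.004,-0.156,0.107,0,0,0,1],[0.004,-0.156,0.109,0,0,0,1]]'
python3 -m pendant '[[0,0,0,0,0,0,1],[0,0,0,0,0,0,1],[0,0,0,0,0,0,-0.1],[0,0,0,0,0,0,-0.5],[0,0,0,0,0,0,-1],[0,0,0,0,0,0,-1]]'
python3 -m pendant '[[0,0,-0.05,0,0,0,-1],[0,0,-0.1,0,0,0,-1],[0,0,-0.12,0,0,0,-1],[0,0,-0.12,0,0,0,-1]]'
python3 -m pendant '[[0.056,0.159,0,0,0,0,-1],[0.056,0.159,0,0,0,0,-1],[0.056,0.159,0,0,0,0,-1],[0.056,0.159,0,0,0,0,-1],[0.056,0.159,0.05,0,0,0,-1],[0.056,0.159,0.09,0,0,0,-1],[0.056,0.159,0.106,0,0,0,-1],[0.056,0.159,0.106,0,0,0,-1]]'
python3 -m pendant '[[0,0,0,0,0,0,1],[0,0,0,0,0,0,1],[0,0,0,0,0,0,1],[0,0,0,0,0,0,1],[0,0,0,0,0,0,1],[0,0,0,0,0,0,1],[0,0,0,0,0,0,1]]'
python3 -m pendant '[[0,0,-0.05,0,0,0,1],[0,0,-0.095,0,0,0,1],[0,0,-0.095,0,0,0,1],[0,0,-0.095,0,0,0,1]]'
python3 -c "
from h import *
go([.461,.209,.051])
p=robot.snapshot('side');save(p,'s4')
for o in robot.outline_of(p,'spool_bay'): print(o['extent'],o['conf'])
for o in robot.outline_of(p,'tan1_mid'): print(o['extent'],o['conf'],ray(p,(o['extent'][0]+o['extent'][2]/2,o['extent'][1]+o['extent'][3]/2),.031))"
```

```text
time_s: 16.05
tcp_pos: [0.4614, 0.1516, 0.0506]
tool_rot: [-2.221, -2.221, 0.001]
ft_force: [-0.2, -0.1, -1.0]
grip_width: 0.0459
finger_force: 30.0
time_s: 16.8
tcp_pos: [0.4609, 0.1517, 0.0508]
tool_rot: [2.221, 2.221, 0.0]
ft_force: [0.8, 0.3, -0.3]
grip_width: 0.0768
finger_force: 0.0
time_s: 17.3
tcp_pos: [0.4623, 0.152, 0.1728]
tool_rot: [2.22, 2.22, 0.006]
ft_force: [0.4, -0.3, 0.1]
grip_width: 0.0928
finger_force: 0.0
time_s: 18.3
tcp_pos: [0.6183, 0.2072, 0.0633]
tool_rot: [-2.22, -2.22, 0.004]
ft_force: [0.8, -0.2, 0.1]
grip_width: 0.0928
finger_force: 0.0
time_s: 19.18
tcp_pos: [0.62, 0.2077, 0.0649]
tool_rot: [2.221, 2.221, 0.0]
ft_force: [0.2, 0.2, 0.3]
grip_width: 0.0456
finger_force: 30.0
time_s: 19.68
tcp_pos: [0.6195, 0.2076, 0.1589]
tool_rot: [-2.221, -2.221, 0.001]
ft_force: [-1.2, 0.2, -0.2]
grip_width: 0.0452
finger_force: 30.0
go [ 0.0015 -0.1584  0.1081] [-0.0009  0.0002 -0.    ] t 19.7 tcp [0.6195 0.2076 0.1589]
[230.4, 185.8, 75.8, 124.9] 0.72
```

```bash
python3 -m pendant '[[0.001,-0.159,0,0,0,0,1],[0.001,-0.159,0,0,0,0,1],[0.001,-0.159,0,0,0,0,1],[0.001,-0.159,0,0,0,0,1],[0.001,-0.159,0.06,0,0,0,1],[0.001,-0.159,0.095,0,0,0,1],[0.001,-0.159,0.107,0,0,0,1],[0.001,-0.159,0.109,0,0,0,1]]'
python3 -m pendant '[[0,0,0,0,0,0,1],[0,0,0,0,0,0,1],[0,0,0,0,0,0,-0.1],[0,0,0,0,0,0,-0.5],[0,0,0,0,0,0,-1],[0,0,0,0,0,0,-1]]'
python3 -m pendant '[[0,0,-0.05,0,0,0,-1],[0,0,-0.1,0,0,0,-1],[0,0,-0.12,0,0,0,-1],[0,0,-0.12,0,0,0,-1]]'
python3 -m pendant '[[0.059,0.162,0,0,0,0,-1],[0.059,0.162,0,0,0,0,-1],[0.059,0.162,0,0,0,0,-1],[0.059,0.162,0,0,0,0,-1],[0.059,0.162,0.05,0,0,0,-1],[0.059,0.162,0.09,0,0,0,-1],[0.059,0.162,0.106,0,0,0,-1],[0.059,0.162,0.106,0,0,0,-1]]'
python3 -m pendant '[[0,0,0,0,0,0,1],[0,0,0,0,0,0,1],[0,0,0,0,0,0,1],[0,0,0,0,0,0,1],[0,0,0,0,0,0,1],[0,0,0,0,0,0,1],[0,0,0,0,0,0,1]]'
python3 -m pendant '[[0,0,-0.05,0,0,0,1],[0,0,-0.095,0,0,0,1],[0,0,-0.095,0,0,0,1],[0,0,-0.095,0,0,0,1]]'
python3 -c "
from h import *
go([.461,.266,.051])
p=robot.snapshot('side');save(p,'s5')
for o in robot.outline_of(p,'spool_bay'): print(o['extent'],o['conf'])
p=robot.snapshot('top');save(p,'t5')
for o in robot.outline_of(p,'spool_bay'): print(o['extent'],o['conf'])
"
```

```text
time_s: 20.82
tcp_pos: [0.4616, 0.2086, 0.0507]
tool_rot: [-2.222, -2.221, 0.001]
ft_force: [0.5, -0.4, -0.6]
grip_width: 0.045
finger_force: 30.0
time_s: 21.58
tcp_pos: [0.4609, 0.2087, 0.0508]
tool_rot: [2.221, 2.222, 0.0]
ft_force: [1.0, -0.1, -0.3]
grip_width: 0.0764
finger_force: 0.0
time_s: 22.08
tcp_pos: [0.4623, 0.2091, 0.1729]
tool_rot: [2.22, 2.22, 0.006]
ft_force: [-0.4, 0.4, -0.4]
grip_width: 0.0931
finger_force: 0.0
time_s: 23.08
tcp_pos: [0.6214, 0.2672, 0.0633]
tool_rot: [-2.22, -2.221, 0.004]
ft_force: [-0.1, 0.4, 1.2]
grip_width: 0.093
finger_force: 0.0
time_s: 23.95
tcp_pos: [0.623, 0.2677, 0.0649]
tool_rot: [2.221, 2.221, 0.0]
ft_force: [-0.4, -0.6, 1.3]
grip_width: 0.0453
finger_force: 30.0
time_s: 24.45
tcp_pos: [0.6226, 0.2676, 0.1592]
tool_rot: [-2.221, -2.221, 0.001]
ft_force: [0.2, 0.2, -1.6]
grip_width: 0.0452
finger_force: 29.9
go [-0.0015 -0.1615  0.1083] [-0.0006  0.0002  0.    ] t 24.4 tcp [0.6226 0.2676 0.1592]
[229.2, 184.9, 78.2, 125.3] 0.74
[157.2, 203.8, 132.9, 46.2] 0.83
```

```bash
python3 -m pendant '[[-0.003,-0.162,0,0,0,0,1],[-0.003,-0.162,0,0,0,0,1],[-0.003,-0.162,0,0,0,0,1],[-0.003,-0.162,0,0,0,0,1],[-0.003,-0.162,0.06,0,0,0,1],[-0.003,-0.162,0.095,0,0,0,1],[-0.003,-0.162,0.107,0,0,0,1],[-0.003,-0.162,0.109,0,0,0,1]]'
python3 -m pendant '[[0,0,0,0,0,0,1],[0,0,0,0,0,0,1],[0,0,0,0,0,0,-0.1],[0,0,0,0,0,0,-0.5],[0,0,0,0,0,0,-1],[0,0,0,0,0,0,-1]]'
python3 -m pendant '[[0,0,-0.05,0,0,0,-1],[0,0,-0.1,0,0,0,-1],[0,0,-0.16,0,0,0,-1],[0,0,-0.2,0,0,0,-1],[-0.06,0.06,-0.2,0,0,0,-1],[-0.12,0.12,-0.2,0,0,0,-1],[-0.18,0.15,-0.2,0,0,0,-1],[-0.24,0.15,-0.2,0,0,0,-1]]'
python3 -c "
from h import *
s=robot.snapshot('side');t=robot.snapshot('top');w=robot.snapshot('wrist')
A=np.hstack([s['color'][100:330,150:350],t['color'][110:340,130:410]])[:,:,::-1]
cv2.imwrite('pics/s6.png',cv2.resize(A,(800,383),interpolation=2));save(w,'w6');save(t,'t6')
go([.61,-.15,.25])
"
```

```text
time_s: 25.65
tcp_pos: [0.4617, 0.2647, 0.0508]
tool_rot: [2.222, 2.221, -0.0]
ft_force: [0.1, 0.2, 0.1]
grip_width: 0.0454
finger_force: 30.0
time_s: 26.4
tcp_pos: [0.4609, 0.2647, 0.0508]
tool_rot: [2.221, 2.221, 0.0]
ft_force: [-1.7, -0.4, 0.1]
grip_width: 0.0766
finger_force: 0.0
time_s: 27.4
tcp_pos: [0.6014, 0.0625, 0.2503]
tool_rot: [-2.221, -2.222, -0.0]
ft_force: [0.8, 0.7, 0.6]
grip_width: 0.0931
finger_force: 0.0
go [-0.2109  0.0102  0.0004] [-0.0007  0.0004 -0.0049] t 27.6 tcp [0.6008 0.0609 0.2503]
```

View pics/s6.png

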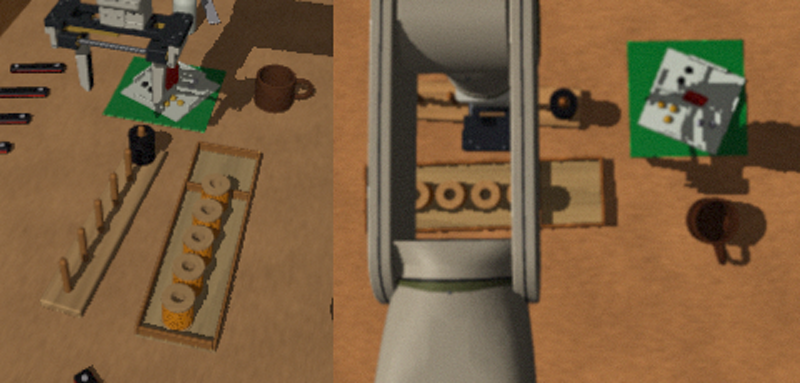

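All five tan spools stand upright in the long bay and black is on its post. The palette looks unmoved. Next I go over it for a close look.

```bash
python3 -m pendant '[[-0.385,-0.019,0,0,0,0.4,-1],[-0.385,-0.019,0,0,0,0.4,-1],[-0.385,-0.019,0,0,0,0.4,-1],[-0.385,-0.019,0,0,0,0.4,-1],[-0.385,-0.019,0,0,0,0.4,-1],[-0.385,-0.019,0,0,0,0.4,-1],[-0.385,-0.019,0,0,0,0.4,-1],[-0.385,-0.019,0,0,0,0.4,-1]]'
python3 -m pendant '[[0,0,0,0,0,0,-1],[0,0,0,0,0,0,-1]]'
python3 -c "
from h import *
w=robot.snapshot('wrist');save(w,'w7')
go([.613,-.25,.15],67)
for n in ['palette_grip','mat_mid','brass1_mid','steel1_mid','jet1_mid']:
  for o in robot.outline_of(w,n):
    v,u=np.nonzero(o['pixels']);print(n,round(o['conf'],2),np.round(o['extent']),ray(w,(u.mean(),v.mean()),.013).round(3))
"
```

```text
time_s: 28.55
tcp_pos: [0.5815, -0.3201, 0.2504]
tool_rot: [-2.618, -1.735, -0.001]
ft_force: [0.9, -0.1, 0.2]
grip_width: 0.0932
finger_force: 0.0
time_s: 28.8
tcp_pos: [0.582, -0.3191, 0.251]
tool_rot: [2.616, 1.739, 0.0]
ft_force: [0.4, -0.8, 0.9]
grip_width: 0.093
finger_force: 0.0
go [0.076  0.0018 0.1011] [ 0.0002 -0.0001  0.0035] t 28.9 tcp [ 0.5819 -0.3193  0.251 ]
palette_grip 0.78 [201.  45. 117. 114.] [ 0.62  -0.246  0.013]
mat_mid 0.58 [154.   1. 206. 200.] [ 0.632 -0.228  0.013]
brass1_mid 0.7 [156.   0. 205. 200.] [ 0.631 -0.228  0.013]
brass1_mid 0.49 [234.  76.  10.  14.] [ 0.605 -0.217  0.013]
brass1_mid 0.44 [273.  73.  10.  11.] [ 0.653 -0.23   0.013]
steel1_mid 0.39 [230. 120.  11.  11.] [ 0.581 -0.262  0.013]
steel1_mid 0.3 [ 78. 156.  83.  68.] [ 0.401 -0.274  0.013]
jet1_mid 0.66 [153.   0. 209. 198.] [ 0.632 -0.228  0.013]
jet1_mid 0.61 [275.  71.   9.  16.] [ 0.653 -0.23   0.013]
```

View pics/w7.png

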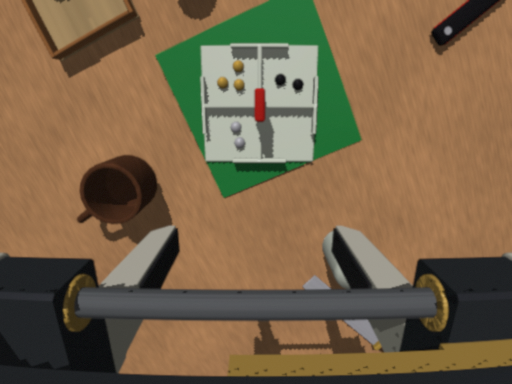

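The wrist view shows palette corners at (201,46), (318,45), (314,160), (206,161) and the handle at (260,104). Studs: brass (238,65), (222,82), (239,84); steel (236,126), (240,142); jet (280,79), (298,85).

Run:
```python
from h import *
p=robot.snapshot("wrist")
q=np.array([ray(p,u,.007)[:2] for u in [(201,46),(318,45),(314,161),(206,162)]])  # brass, black, empty, steel corners
c=q.mean(0); x=(q[3]-q[0]+q[2]-q[1]); a=np.arctan2(x[1],x[0]); print(q.round(3).tolist(),c.round(4),np.degrees(a),np.linalg.norm(np.diff(q,axis=0),axis=1).round(3))
print("handle top",ray(p,(260,89),.059).round(3),ray(p,(260,119),.059).round(3),ray(p,(260,104),.059).round(4))
X=np.array([np.cos(a),np.sin(a)]);Y=np.array([-X[1],X[0]])
for n,l in dict(brass=[(238,65),(222,82),(239,84)],steel=[(236,126),(240,142)],jet=[(280,79),(298,85)]).items():
    for u in l:
        d=ray(p,u,.012)[:2]-c; print(n,(d@X).round(3),(d@Y).round(3))
print("mat",[ray(p,u,.003)[:2].round(3).tolist() for u in [(157,57),(361,140),(226,197)]])
print("tray",[ray(p,u,.026)[:2].round(3).tolist() for u in [(57,57),(137,13)]])
go([*c,.15],np.degrees(a)+180)
```

```text
[[0.58, -0.16], [0.71, -0.213], [0.657, -0.344], [0.526, -0.29]] [ 0.6183 -0.2517] -112.45940949401826 [0.14  0.141 0.142]
handle top [ 0.624 -0.236  0.059] [ 0.612 -0.265  0.059] [ 0.6184 -0.2499  0.059 ]
brass -0.048 -0.026
brass -0.028 -0.046
brass -0.026 -0.025
steel 0.024 -0.03
steel 0.045 -0.025
jet -0.031 0.024
jet -0.024 0.046
mat [[0.525, -0.148], [0.724, -0.343], [0.529, -0.345]]
tray [[0.421, -0.104], [0.531, -0.103]]
go [0.078  0.0071 0.1008] [ 0.0001 -0.     -0.0078] t 29.1 tcp [ 0.5814 -0.3207  0.2508]
```

```bash
python3 -m pendant '[[0.079,0.007,0.05,0,0,-0.008,-1],[0.079,0.007,0.1,0,0,-0.008,-1],[0.079,0.007,0.14,0,0,-0.008,-1],[0.079,0.007,0.18,0,0,-0.008,-1],[0.079,0.007,0.2,0,0,-0.008,-1],[0.079,0.007,0.203,0,0,-0.008,-1],[0.079,0.007,0.203,0,0,-0.008,-1],[0.079,0.007,0.203,0,0,-0.008,-1]]'
python3 -m pendant '[[0,0,0,0,0,0,-0.3],[0,0,0,0,0,0,0],[0,0,0,0,0,0,0.3],[0,0,0,0,0,0,0.5]]'
python3 -c "
from h import *
w=robot.snapshot('wrist');save(w,'w8');go([.618,-.2505,.048],67.5)"
```

```text
time_s: 30.15
tcp_pos: [0.62, -0.2518, 0.0502]
tool_rot: [2.609, 1.744, 0.003]
ft_force: [-0.4, -0.8, -0.1]
grip_width: 0.0927
finger_force: 0.0
time_s: 30.65
tcp_pos: [0.6185, -0.2509, 0.0477]
tool_rot: [-2.611, -1.746, 0.0]
ft_force: [-1.0, -1.0, -0.3]
grip_width: 0.0573
finger_force: 0.0
go [ 0.0001 -0.0006 -0.0003] [-0.0002  0.      0.0008] t 30.7 tcp [ 0.6185 -0.2509  0.0477]
```

View pics/w8.png

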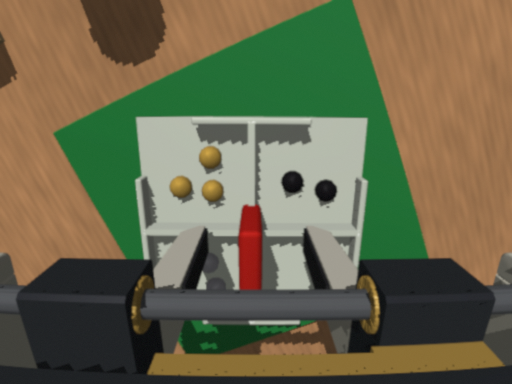

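The fingers straddle the handle (column 251 against a jaw middle of about 256), square to it. Close and lift gently.

```bash
python3 -m pendant '[[0,0,0,0,0,0,0.7],[0,0,0,0,0,0,0.8],[0,0,0,0,0,0,1],[0,0,0,0,0,0,1],[0,0,0,0,0,0,1],[0,0,0,0,0,0,1],[0,0,0,0,0,0,1],[0,0,0,0,0,0,1]]'
python3 -m pendant '[[0,0,-0.005,0,0,0,1],[0,0,-0.015,0,0,0,1],[0,0,-0.03,0,0,0,1],[0,0,-0.05,0,0,0,1],[0,0,-0.07,0,0,0,1],[0,0,-0.085,0,0,0,1],[0,0,-0.093,0,0,0,1],[0,0,-0.095,0,0,0,1]]'
python3 - <<'E'
from h import *
s=robot.read_state(); print(s["ft_force"],s["moment"],s["tcp_pos"],s["grip_width"])
w=robot.snapshot("side");save(w,"s8")
# pour pose: palette tilt th about horizontal axis, downhill heading = -112.5+225
a=np.radians(-112.5); d=a+np.radians(225); dh=np.array([np.cos(d),np.sin(d),0])
def pose(th,spout):
    ax=np.cross([0,0,1],dh); T=R.from_rotvec(np.radians(th)*ax).as_matrix()
    P=T@R.from_euler("z",a).as_matrix()
    y=np.radians(67.5); R0=np.array([[np.cos(y),np.sin(y),0],[np.sin(y),-np.cos(y),0],[0,0,-1]])
    grip=np.array(spout)-P@np.array([-.07,-.07,-.038]); 
    tcp=grip+P@np.array([0,0,.003-.0003])
    return tcp,T@R0
print("heading",np.degrees(d))
for th in (0,15,33):
    t,M=pose(th,(.47,-.068,.045)); print(th,t.round(4)); go(t,Rt=M)
E
```

```text
time_s: 31.7
tcp_pos: [0.6185, -0.2509, 0.0477]
tool_rot: [-2.611, -1.746, 0.0]
ft_force: [-2.0, 0.2, 0.6]
grip_width: 0.0117
finger_force: 30.0
time_s: 32.7
tcp_pos: [0.6187, -0.251, 0.1434]
tool_rot: [2.611, 1.746, 0.001]
ft_force: [-0.5, -0.4, -2.9]
grip_width: 0.0118
finger_force: 30.0
[-0.47740836 -0.41940292 -2.91605618] [-0.03601043 -0.04791714  0.0062149 ] [ 0.61872497 -0.25102183  0.14335203] 0.01177038526525888
heading 112.5
0 [ 0.5079 -0.1595  0.0857]
go [ 0.0422 -0.1372  0.0572] [-0.     -0.      0.0007] t 32.8 tcp [ 0.6185 -0.2509  0.1429]
15 [ 0.5026 -0.1466  0.1099]
go [ 0.0521 -0.147   0.033 ] [-0.1851 -0.1852  0.0007] t 32.8 tcp [ 0.6185 -0.2509  0.1429]
33 [ 0.4933 -0.1242  0.1331]
go [ 0.0692 -0.1641  0.0099] [-0.4071 -0.4074  0.0007] t 32.8 tcp [ 0.6185 -0.2509  0.1429]
```

```bash
python3 -m pendant '[[0.0035,-0.0106,0,0,0,0,1],[0.009,-0.0265,0,0,0,0,1],[0.016,-0.048,0,0,0,0,1],[0.024,-0.072,0,0,0,0,1],[0.032,-0.0955,0,0,0,0,1],[0.038,-0.114,0,0,0,0,1],[0.042,-0.126,0,0,0,0,1],[0.044,-0.1326,0,0,0,0,1]]'
python3 -m pendant '[[0.001,-0.001,0.001,-0.025,-0.025,0,1],[0.003,-0.003,0.002,-0.065,-0.065,0,1],[0.006,-0.006,0.004,-0.11,-0.11,0,1],[0.008,-0.008,0.006,-0.15,-0.15,0,1],[0.010,-0.010,0.008,-0.185,-0.185,0,1],[0.010,-0.010,0.008,-0.185,-0.185,0,1],[0.010,-0.010,0.008,-0.185,-0.185,0,1]]'
python3 - <<'E'
from h import *
s=robot.read_state();M=Rm(s["tool_rot"]); print("tilt",np.degrees(np.arccos(-M[2,2])))
off=lambda q:np.array(s["tcp_pos"])+M[:,0]*q[0]+M[:,1]*q[1]+M[:,2]*q[2]
# palette frame: x=-toolx, y=tooly? z=-toolz
print("pal axes", (-M[:,0]).round(2), M[:,1].round(2))
sp=off((.07,-.07,.041)); print("spout",sp.round(3),"other",off((-.07,-.07,.041)).round(3),off((.07,.07,.041)).round(3))
a=robot.snapshot("side");b=robot.snapshot("top");
A=np.hstack([a["color"][70:300,150:350],b["color"][110:340,190:440]])[:,:,::-1]
cv2.imwrite("pics/s9.png",cv2.resize(A,(800,409),interpolation=2));print(proj(b,sp),proj(a,sp),s["qpos"].round(2))
E
```

```text
time_s: 33.75
tcp_pos: [0.5121, -0.159, 0.1424]
tool_rot: [-2.611, -1.746, 0.0]
ft_force: [0.3, -0.3, -2.4]
grip_width: 0.0122
finger_force: 30.0
time_s: 34.62
tcp_pos: [0.5078, -0.1465, 0.135]
tool_rot: [2.397, 1.604, -0.073]
ft_force: [1.0, -0.2, -2.4]
grip_width: 0.0116
finger_force: 30.0
tilt 14.976229100912505
pal axes [-0.39 -0.9   0.18] [ 0.91 -0.36  0.18]
spout [ 0.475 -0.068  0.07 ] other [ 0.42  -0.194  0.095] [ 0.603 -0.118  0.095]
[281.79257956 220.26056713] [283.35165777 180.60361411] [-0.24 -0.12  1.96 -0.23  1.16  0.23]
```

View pics/s9.png

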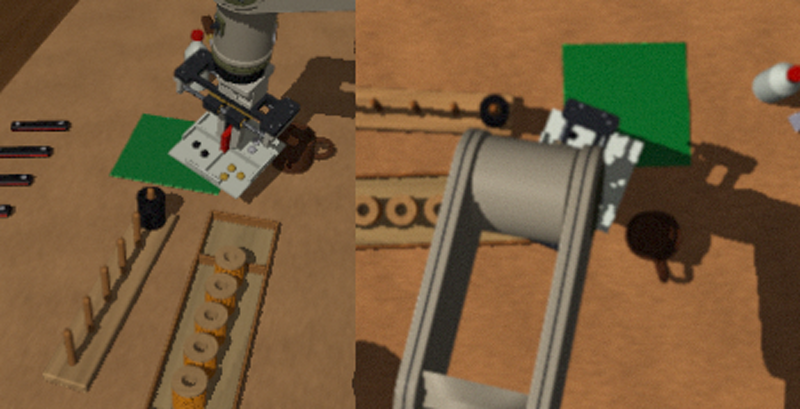

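The palette is tipped 15° with its brass corner over the near end of the short bay. Studs are still in place. Working out the pour rows.

```bash
cat >> h.py <<'E'
def pose(th,spout,dd=0):
    a=np.radians(-112.5); d=a+np.radians(225+dd); dh=np.array([np.cos(d),np.sin(d),0])
    T=R.from_rotvec(np.radians(th)*np.cross([0,0,1],dh)).as_matrix()
    P=T@R.from_euler("z",a).as_matrix(); y=np.radians(67.5)
    R0=np.array([[np.cos(y),np.sin(y),0],[np.sin(y),-np.cos(y),0],[0,0,-1]])
    return np.array(spout)+P@np.array([.07,.07,.041]),T@R0
E
python3 - <<'E'
from h import *
for th,z in [(18,.06),(22,.05),(26,.042),(30,.035),(34,.032)]:
    t,M=pose(th,(.475,-.068,z)); print(th); go(t,Rt=M)
E
```

```text
18
go [ 0.0037 -0.0038  0.0043] [-0.0367 -0.0376  0.0001] t 34.7 tcp [ 0.5078 -0.147   0.1351]
22
go [ 0.008  -0.0081  0.0073] [-0.0861 -0.0869  0.0001] t 34.7 tcp [ 0.5078 -0.147   0.1351]
26
go [ 0.0122 -0.0123  0.0087] [-1.354e-01 -1.363e-01  1.000e-04] t 34.7 tcp [ 0.5078 -0.147   0.1351]
30
go [ 0.0165 -0.0167  0.0094] [-0.1848 -0.1857  0.    ] t 34.7 tcp [ 0.5078 -0.147   0.1351]
34
go [ 0.0205 -0.0206  0.0065] [-0.2342 -0.235   0.    ] t 34.7 tcp [ 0.5078 -0.147   0.1351]
```

```bash
python3 -m pendant '[[0.004,-0.004,0.004,-0.037,-0.037,0,1],[0.008,-0.008,0.007,-0.086,-0.086,0,1],[0.012,-0.012,0.009,-0.136,-0.136,0,1],[0.0165,-0.0165,0.0094,-0.185,-0.185,0,1],[0.0205,-0.0205,0.0065,-0.235,-0.235,0,1],[0.0205,-0.0205,0.0065,-0.235,-0.235,0,1],[0.0205,-0.0205,0.0065,-0.235,-0.235,0,1],[0.0205,-0.0205,0.0065,-0.235,-0.235,0,1]]'
python3 -m pendant '[[0,0,0,0,0,0,1],[0,0,0,0,0,0,1],[0,0,0,0,0,0,1],[0,0,0,0,0,0,1]]'
python3 - <<'E'
from h import *
a=robot.snapshot("side");w=robot.snapshot("wrist")
A=np.hstack([cv2.resize(a["color"][120:260,200:330],(357,384),interpolation=2),w["color"]])[:,:,::-1]
cv2.imwrite("pics/s10.png",cv2.resize(A,(800,353)))
E
```

```text
time_s: 35.72
tcp_pos: [0.4978, -0.1228, 0.1216]
tool_rot: [2.125, 1.419, -0.151]
ft_force: [-0.1, 0.6, -3.4]
grip_width: 0.0118
finger_force: 30.0
time_s: 36.22
tcp_pos: [0.4973, -0.1222, 0.1209]
tool_rot: [2.124, 1.42, -0.152]
ft_force: [-0.2, 0.2, -2.4]
grip_width: 0.0116
finger_force: 30.0
```

View pics/s10.png

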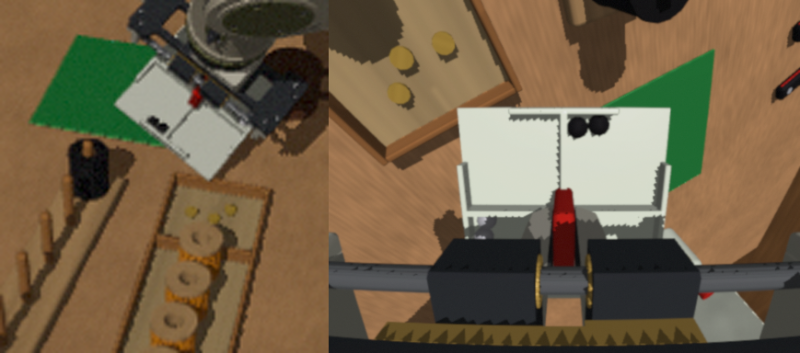

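The side view shows three brass studs in the short bay at about (190–232, 210). In the wrist view the brass bay is empty and the two jets rest against their divider. Levelling up again.

Run:
```python
from h import *
for th,z in [(30,.042),(26,.053),(21,.066),(16,.08),(11,.092),(6,.1),(2,.1),(0,.1)]:
    t,M=pose(th,(.475,-.068,z)); print(th,end=" "); go(t,Rt=M)
```

```text
30 go [-0.0062  0.0064 -0.0013] [0.05   0.0495 0.0007] t 36.3 tcp [ 0.4973 -0.1222  0.1209]
26 go [-0.012   0.0122 -0.0033] [0.0993 0.0989 0.0007] t 36.3 tcp [ 0.4973 -0.1222  0.1209]
21 go [-0.0186  0.0188 -0.0049] [0.161  0.1606 0.0007] t 36.3 tcp [ 0.4973 -0.1222  0.1209]
16 go [-0.0249  0.0251 -0.0072] [0.2227 0.2223 0.0008] t 36.3 tcp [ 0.4973 -0.1222  0.1209]
11 go [-0.0299  0.0301 -0.0078] [0.2844 0.2841 0.0008] t 36.3 tcp [ 0.4973 -0.1222  0.1209]
6 go [-0.0327  0.0329 -0.0051] [0.3461 0.3458 0.0008] t 36.3 tcp [ 0.4973 -0.1222  0.1209]
2 go [-0.032   0.0322  0.0023] [0.3954 0.3952 0.0008] t 36.3 tcp [ 0.4973 -0.1222  0.1209]
0 go [-0.0315  0.0317  0.006 ] [0.4201 0.4199 0.0008] t 36.3 tcp [ 0.4973 -0.1222  0.1209]
```

```bash
python3 -m pendant '[[-0.006,0.006,-0.001,0.05,0.05,0,1],[-0.012,0.012,-0.003,0.1,0.1,0,1],[-0.0187,0.0187,-0.005,0.161,0.161,0,1],[-0.025,0.025,-0.007,0.2225,0.2225,0,1],[-0.03,0.03,-0.008,0.284,0.284,0,1],[-0.033,0.033,-0.005,0.346,0.346,0.001,1],[-0.032,0.032,0.002,0.395,0.395,0.001,1],[-0.0315,0.0315,0.006,0.42,0.42,0.001,1]]'
python3 -m pendant '[[0,0,0,0,0,0,1],[0,0,0,0,0,0,1],[0,0,0,0,0,0,1]]'
python3 -c "
from h import *
w=robot.snapshot('wrist');save(w,'w11')
go([.624,-.2455,.14],67.5);go([.624,-.2455,.048],67.5)"
```

```text
time_s: 37.33
tcp_pos: [0.5127, -0.1601, 0.1406]
tool_rot: [-2.612, -1.743, 0.0]
ft_force: [-0.2, 0.4, -2.2]
grip_width: 0.012
finger_force: 30.0
time_s: 37.7
tcp_pos: [0.5128, -0.1589, 0.1412]
tool_rot: [2.611, 1.746, 0.0]
ft_force: [0.5, 1.2, -2.6]
grip_width: 0.0116
finger_force: 30.0
go [-0.0375  0.1358  0.0013] [0.0009 0.0001 0.0007] t 37.8 tcp [ 0.5128 -0.1589  0.1412]
go [-0.0375  0.1358  0.0933] [0.0009 0.0001 0.0007] t 37.8 tcp [ 0.5128 -0.1589  0.1412]
```

View pics/w11.png

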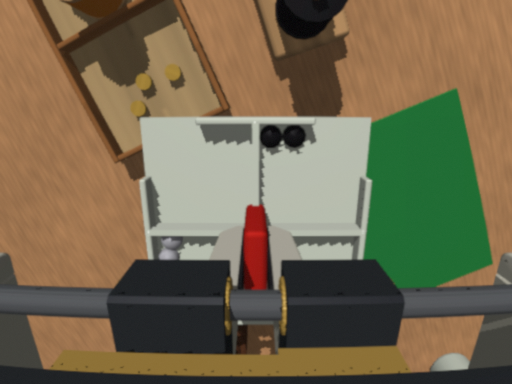

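Three brass studs lie in the tray's short bay, the jets are at (270–295,136) in their own bay, and the steel is at (170,245) in its own. Carry the palette back to the mat and set it down.

```bash
python3 -m pendant '[[-0.003,0.011,0,0,0,0,1],[-0.0075,0.027,0,0,0,0,1],[-0.0135,0.049,0,0,0,0,1],[-0.0205,0.074,0,0,0,0,1],[-0.027,0.098,0,0,0,0,1],[-0.032,0.117,0,0,0,0,1],[-0.036,0.130,0,0,0,0,1],[-0.0375,0.136,0,0,0,0,1]]'
python3 -m pendant '[[0,0,0,0,0,0,1],[0,0,0.01,0,0,0,1],[0,0,0.025,0,0,0,1],[0,0,0.043,0,0,0,1],[0,0,0.061,0,0,0,1],[0,0,0.077,0,0,0,1],[0,0,0.087,0,0,0,1],[0,0,0.09,0,0,0,1]]'
python3 -c "
from h import *
go([.624,-.2455,.0477],67.5)
t=robot.snapshot('top')
for n in ['mat_mid','palette_grip']:
  for o in robot.outline_of(t,n): print(n,o['extent'],o['conf'])"
```

```text
time_s: 38.75
tcp_pos: [0.6248, -0.2469, 0.1407]
tool_rot: [2.612, 1.745, 0.0]
ft_force: [0.0, -0.3, -2.1]
grip_width: 0.0116
finger_force: 30.0
time_s: 39.75
tcp_pos: [0.6236, -0.2459, 0.0499]
tool_rot: [-2.611, -1.744, 0.001]
ft_force: [0.4, -0.3, -2.1]
grip_width: 0.0118
finger_force: 30.0
go [0.0005 0.0002 0.0022] [-0.0011 -0.0003 -0.0003] t 39.8 tcp [ 0.6236 -0.2459  0.0499]
mat_mid [306.3, 136.1, 71.3, 70.9] 0.81
palette_grip [311.6, 140.2, 55.6, 58.6] 0.73
```

```bash
python3 -m pendant '[[0,0,0.001,0,0,0,1],[0,0,0.002,0,0,0,1],[0,0,0.003,0,0,0,1],[0,0,0.003,0,0,0,1],[0,0,0.003,0,0,0,1]]'
python3 -m pendant '[[0,0,0,0,0,0,0.6],[0,0,0,0,0,0,0.4],[0,0,0,0,0,0,0],[0,0,0,0,0,0,-0.3],[0,0,0,0,0,0,-0.5],[0,0,0,0,0,0,-0.5]]'
python3 -m pendant '[[0,0,-0.02,0,0,0,-0.5],[0,0,-0.06,0,0,0,-0.5],[0,0,-0.12,0,0,0,-0.5],[-0.05,0,-0.18,0,0,0,-0.5],[-0.08,0,-0.2,0,0,0,-0.5],[-0.08,0,-0.2,0,0,0,-0.5],[-0.08,0,-0.2,0,0,0,-0.5]]'
python3 - <<'E'
from h import *
w=robot.snapshot("wrist"); save(w,"w12")
hsv=cv2.cvtColor(w["color"],cv2.COLOR_RGB2HSV)
def blobs(m,lo,hi):
    n,_,st,c=cv2.connectedComponentsWithStats(m.astype(np.uint8)); return [(c[i].round(0).tolist(),int(st[i,4])) for i in range(1,n) if lo<st[i,4]<hi]
g=(hsv[...,0]>45)&(hsv[...,0]<85)&(hsv[...,1]>120)
wh=(hsv[...,1]<45)&(hsv[...,2]>140)
for m in (g,wh):
    m=m.astype(np.uint8);n,l,st,_=cv2.connectedComponentsWithStats(m); k=[i for i in range(1,n) if st[i,4]>800]
    for i in k: print("area",st[i])
pts=np.argwhere(g)[:,::-1].astype(np.float32); bx=cv2.boxPoints(cv2.minAreaRect(pts)); q=np.array([ray(w,u,.003)[:2] for u in bx]); print("mat",q.round(3).tolist(),q.mean(0).round(4))
n,l,st,c=cv2.connectedComponentsWithStats(wh.astype(np.uint8)[:230])
i=[j for j in range(1,n) if st[j,4]>300 and 100<c[j][1]+0 or st[j,4]>300]
pts=np.argwhere(np.isin(l,[j for j in range(1,n) if st[j,4]>400]))[:,::-1].astype(np.float32); bx=cv2.boxPoints(cv2.minAreaRect(pts)); q=np.array([ray(w,u,.010)[:2] for u in bx]); print("pal",bx.round(0).tolist(),q.round(3).tolist(),q.mean(0).round(4),np.linalg.norm(np.diff(q,axis=0),axis=1).round(3))
red=((hsv[...,0]<6)|(hsv[...,0]>174))&(hsv[...,1]>180)&(hsv[...,2]>90); r=[b for b in blobs(red[:230],40,3000)]; print("red",r,[ray(w,b[0],.055).round(3)[:2] for b in r])
print("dark",[(b,ray(w,b[0],.012).round(3)[:2]) for b in blobs((w["color"].max(2)<25)[:230],25,400)])
for nme in ["jet1_mid","steel1_mid","brass1_mid"]:
    for o in robot.outline_of(w,nme): print(nme,round(o["conf"],2),np.round(o["extent"]),ray(w,(o["extent"][0]+o["extent"][2]/2,o["extent"][1]+o["extent"][3]/2),.011).round(3))
E
```

```text
time_s: 40.52
tcp_pos: [0.624, -0.2461, 0.0479]
tool_rot: [2.612, 1.745, 0.0]
ft_force: [-0.3, 0.3, -3.3]
grip_width: 0.0117
finger_force: 30.0
time_s: 41.28
tcp_pos: [0.624, -0.2461, 0.0479]
tool_rot: [2.612, 1.745, 0.0]
ft_force: [-0.5, -0.3, 0.7]
grip_width: 0.0632
finger_force: 0.0
time_s: 42.15
tcp_pos: [0.5934, -0.3197, 0.2483]
tool_rot: [2.613, 1.744, 0.001]
ft_force: [0.2, -0.1, -0.5]
grip_width: 0.0702
finger_force: 0.0
area [  148     0   205   201 11442]
area [  196    40   119   120 10527]
area [ 135  226   59   60 1539]
area [ 318  226   58   63 1604]
mat [[0.525, -0.137], [0.721, -0.142], [0.737, -0.34], [0.517, -0.345]] [ 0.625 -0.241]
pal [[196.0, 40.0], [314.0, 40.0], [314.0, 159.0], [196.0, 159.0]] [[0.589, -0.152], [0.718, -0.205], [0.669, -0.339], [0.529, -0.28]] [ 0.6262 -0.2438] [0.139 0.142 0.152]
red [([255.0, 102.0], 281)] [array([ 0.626, -0.245])]
dark [(([264.0, 53.0], 59), array([ 0.657, -0.196])), (([275.0, 52.0], 56), array([ 0.67, -0.2 ]))]
jet1_mid 0.42 [260.  46.   6.  13.] [ 0.657 -0.196  0.011]
steel1_mid 0.56 [202. 106.  12.   8.] [ 0.569 -0.231  0.011]
```

```bash
python3 -m pendant '[[-0.05,-0.05,0,0,0,0,-0.5],[-0.1,-0.1,0,0,0,0,-0.5],[-0.1,-0.1,0,0,0,0,-0.5],[-0.1,-0.1,0,0,0,0,-0.5]]'
python3 - <<'E'
from h import *
t=robot.snapshot("top");s=robot.snapshot("side")
for p,nm in((t,"top"),(s,"side")):
    for k,z in dict(tan1_mid=.045,black_mid=.073,spool_bay=.015,brass1_mid=.008,cup_mid=.062,glue_mid=.125,folder_mid=.013,palette_grip=.045).items():
        for o in robot.outline_of(p,k):
            e=o["extent"]; print(nm,k,round(o["conf"],2),np.round(e).astype(int).tolist(),ray(p,(e[0]+e[2]/2,e[1]+e[3]/2),z).round(3)[:2])
# spools: orange thread pixels in side view, flange tops by template with first-known spool
hsv=cv2.cvtColor(s["color"],cv2.COLOR_RGB2HSV); m=((hsv[...,0]>8)&(hsv[...,0]<24)&(hsv[...,1]>190)&(hsv[...,2]>150)).astype(np.uint8)
m=cv2.morphologyEx(m,cv2.MORPH_CLOSE,np.ones((3,3)))
n,_,st,c=cv2.connectedComponentsWithStats(m); print("orange",[(st[i].tolist(),ray(s,c[i],.03).round(3)[:2].tolist()) for i in range(1,n) if st[i,4]>15])
g=cv2.cvtColor(t["color"],cv2.COLOR_RGB2GRAY); c=cv2.HoughCircles(cv2.resize(g[190:260,140:310],None,fx=4,fy=4,interpolation=2),cv2.HOUGH_GRADIENT,1,45,param1=80,param2=18,minRadius=28,maxRadius=42)
if c is not None:
    for u,v,r in c[0]: print("circ",ray(t,(140+u/4,190+v/4),.059).round(3)[:2],r)
print([proj(s,(.461,y,.059)).round().tolist() for y in (.038,.265)])
E
```

```text
time_s: 42.85
tcp_pos: [0.4624, -0.374, 0.2476]
tool_rot: [-2.613, -1.743, -0.001]
ft_force: [-0.6, 0.4, -0.6]
grip_width: 0.07
finger_force: 0.0
top tan1_mid 0.56 [229, 217, 18, 19] [0.46  0.049]
top black_mid 0.55 [260, 164, 19, 16] [ 0.602 -0.037]
top spool_bay 0.93 [143, 206, 143, 47] [0.453 0.117]
top cup_mid 0.71 [341, 233, 32, 35] [ 0.393 -0.266]
top glue_mid 0.63 [410, 148, 34, 23] [ 0.626 -0.442]
top folder_mid 0.69 [261, 163, 17, 16] [ 0.614 -0.037]
top folder_mid 0.68 [97, 190, 31, 35] [0.517 0.409]
top palette_grip 0.64 [208, 220, 19, 19] [0.452 0.104]
top palette_grip 0.59 [306, 136, 73, 68] [ 0.612 -0.235]
side tan1_mid 0.74 [273, 208, 11, 28] [0.457 0.069]
side tan1_mid 0.64 [251, 85, 15, 37] [ 0.661 -0.494]
side black_mid 0.75 [265, 225, 17, 22] [0.454 0.143]
side black_mid 0.6 [225, 171, 18, 27] [ 0.602 -0.009]
side black_mid 0.59 [256, 241, 20, 23] [0.458 0.199]
side black_mid 0.59 [302, 140, 38, 29] [ 0.391 -0.216]
side spool_bay 0.86 [228, 189, 79, 127] [0.464 0.151]
side spool_bay 0.73 [266, 227, 18, 24] [0.457 0.102]
side cup_mid 0.82 [298, 140, 41, 31] [ 0.4   -0.219]
side cup_mid 0.74 [256, 241, 20, 20] [0.459 0.186]
side cup_mid 0.64 [233, 189, 73, 129] [0.451 0.189]
side glue_mid 0.55 [251, 85, 16, 37] [ 0.627 -0.365]
side folder_mid 0.96 [194, 322, 37, 43] [0.516 0.422]
side palette_grip 0.63 [222, 137, 57, 36] [ 0.604 -0.186]
side palette_grip 0.37 [303, 138, 35, 29] [ 0.398 -0.262]
orange [([248, 292, 11, 12, 95], [0.461, 0.299])]
circ [0.456 0.051] 33.8
circ [0.456 0.108] 34.2
circ [0.456 0.278] 33.3
circ [0.458 0.165] 36.5
circ [0.459 0.222] 35.8
[[280.0, 210.0], [257.0, 278.0]]
```

The tray was knocked about 12 mm along +y with all its spools still upright. One check that the brass is still in it.

Run:
```python
from h import *
s=robot.snapshot("side"); hsv=cv2.cvtColor(s["color"],cv2.COLOR_RGB2HSV).astype(int)
P=np.array([proj(s,(x,y,.004)) for x,y in [(.415,-.08),(.518,-.08),(.512,.012),(.415,.012)]]).astype(np.int32)
m=np.zeros(hsv.shape[:2],np.uint8); cv2.fillPoly(m,[P],1)
sat=hsv[...,1]*m; med=np.median(hsv[...,1][m>0]); print("median",med, np.median(hsv[...,0][m>0]))
b=((hsv[...,1]>med+50)&(hsv[...,0]>20)&(m>0)).astype(np.uint8)
n,_,st,c=cv2.connectedComponentsWithStats(b); print([(st[i,4],c[i].round(1).tolist(),ray(s,c[i],.008).round(3)[:2].tolist()) for i in range(1,n) if st[i,4]>3])
```

```text
median 116.0 18.0
[(np.int32(12), [275.5, 203.5], [0.487, -0.035]), (np.int32(12), [290.8, 202.8], [0.446, -0.049]), (np.int32(14), [284.5, 206.3], [0.46, -0.031])]
```

Three brass studs are in the short bay, so I'm handing the job in.

```bash
python3 -c "
from cell import robot
print(robot.sign_off())"
```

```text
the job is handed in; nothing more can be done
None
```

The job is handed in: all five tan spools stand upright in the long bay with black on its post, the three brass studs are in the short bay, and the palette is level within a few millimetres of the mat's middle with steel and black studs in their own bays (the second steel stud was last seen there just before set-down).

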